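# Comb stirring rods into the grooves of a drying tray

### The job

Take the rake from its stand, set both its feet gently on the aluminium bars along the blue tray's long sides, at one end, clear of the rods, and comb along with both feet kept pressing lightly on the bars until all three yellow rods lie down in the grooves; then stand the rake back as you found it. Touch the rods only with the rake, and only while its feet bear on the bars; never press hard, and leave everything else alone.

Things in the scene. Friction and masses are not known exactly. Their poses are not given: they have to be found in the camera images.
- tray: Blue drying tray fixed to the bench, 156 mm along its x, 269 mm along its y. Origin: centre of underside, z up. Two aluminium bars along y at x = +-74 mm, 8 mm wide, flat and level; their tops are clamped at the same height, anywhere from z = 30.5 to 37 mm (not measured: feel for it). End walls 24 mm high, at y = +-131.5 mm, 6 mm thick. Inside 140 by 257 mm.
- rod1: Yellow slippery plastic stirring rod, round ends, 12 mm diameter, 120 mm long, about 22 g, loose. Origin at its middle on its axis; x along it. Starts askew (23 to 30 degrees) across the crests; the rods reach to at most 102 mm from the tray's middle along its y. Pushed along the tray's y by the row of tines it turns parallel and drops into an empty groove; a half-dropped rod may jam: ease back.
- rod2: Yellow slippery plastic stirring rod, round ends, 12 mm diameter, 120 mm long, about 22 g, loose. Origin at its middle on its axis; x along it. Starts askew (23 to 30 degrees) across the crests; the rods reach to at most 102 mm from the tray's middle along its y. Pushed along the tray's y by the row of tines it turns parallel and drops into an empty groove; a half-dropped rod may jam: ease back.
- rod3: Yellow slippery plastic stirring rod, round ends, 12 mm diameter, 120 mm long, about 22 g, loose. Origin at its middle on its axis; x along it. Starts askew (23 to 30 degrees) across the crests; the rods reach to at most 102 mm from the tray's middle along its y. Pushed along the tray's y by the row of tines it turns parallel and drops into an empty groove; a half-dropped rod may jam: ease back.
- rake: Steel rake, red upright grip, about 160 g, loose. Origin: between its two black feet, in the plane of their soles; z up, x along the head. Head 168 by 20 mm (x, y), 2 to 12 mm above the soles. Feet at x = +-74 mm ride on the bars, rake x parallel to tray x, either way round. Seven tines 8 mm thick, x = -58 to +58 mm, reach 10 mm below the soles: above the crests, over rods that are down.
- foot_a (a point): centre of the sole of the rake's foot at its x = +74 mm; sole 20 by 30 mm (x, y). Both feet together should press on the rigid bars with a few newtons: above 2, never over 14
- foot_b (a point): centre of the sole of the rake's foot at its x = -74 mm
- grip (a point): Middle of the rake's red grip, 40 mm above the soles. Block 50 by 20 mm (x, y), from 12 to 58 mm above the soles, to be gripped from above across its 20 mm (along rake y).
- groove (a point): Floor of the middle groove (tray x = 0, y = 0, z = 6 mm). 13 grooves run along tray x, 20 mm apart in y, 17 mm wide, between ridges 3 mm thick with round crests at z = 19 mm. A rod down in a groove has its axis at tray z = 12 mm, one across the crests at 25 mm.
- stand: Grey stand fixed to the bench, left or right of the tray. Origin: centre of underside, z up. Base 176 by 64 by 6 mm (x, y, z); two blocks 18 by 52 mm at x = +-74 mm, flat tops at z = 22 mm, on which the rake's feet stand: rake origin above stand origin, x axes parallel.
- tip_box: Box of pipette tips, white and yellow, 85 by 120 mm, 58 mm high, on the other side of the tray than the stand; bystander. Origin: centre of its underside.
- well_plate: White well plate with purple wells, 86 by 128 by 15 mm, beyond the tray; bystander. Origin: centre of its underside.
- tip_box2: Box of pipette tips, white and orange, 85 by 120 mm, 58 mm high, beyond the tray; bystander. Origin: centre of its underside.
- reagent: White jar with blue cap, 48 mm diameter, 85 mm high; bystander. Origin: centre of its underside.
- beaker: Clear beaker, 66 mm diameter, 80 mm high; bystander. Origin: centre of its underside.
- marker: White marker pen with blue cap, about 138 mm long, 12 mm thick, lying beyond the tray; bystander. Origin: under its middle.
Mind the look-alikes: they are no part of the job. Leave any green or orange look-alike of the rake alone.

How it is judged:
By the outcome, as a careful person would: the job done as asked, in the order asked, and still so for the second after the job is handed in, with the robot touching nothing.
It also fails if it takes over 72 s, if anything falls off the work surface, if the arm or the gripper's body presses on something with over 40 N, if the wrist force passes 120 N, or if a joint passes its speed limit or range.

### The arm

A 6-joint arm with a two-finger parallel gripper is mounted at the origin on the work surface. World frame = base frame: x ahead of the robot, y to its left, z up, the work surface at z = 0. Lengths are in m, angles in rad, forces in N, time in s.
With the tool pointing down it reaches from about 0.25 to 0.725 m from the base axis. Payload 4 kg.
Tool frame: the origin (TCP) lies on the centre line of the jaws, within the pads' length; the fingertips stand 14 mm ahead of it and the grasp point (between the pads) lies 5 mm behind it; z points along the fingers, x is the direction in which the jaws open and shut, and the axes are right-handed (so a half turn about z gives the same grasp; the last joint's range is limited). The gripper opens to 85 mm and grips with 20 to 120 N. Pads are 22 mm wide; open, the fingers measure 114 mm over their backs; the gripper's body (76 mm by 85 mm) begins 54 mm behind the grasp point. The pads swing forward as they close: fully open they stand 13 mm farther back than shut.
Start: joints at [-1.346, 0.241, 0.005, 1.335, 0, 1.571], TCP at [0.111, -0.487, 0.216] pointing down, gripper open.
Joint ranges: [-2.72, 2.72], [-1.05, 1.87], [-1.09, 1.28], [-1.99, 2.15], [-1.42, 1.44], [-3.14, 3.14]. Speed limits (rad/s): [2.79, 2.79, 3.14, 3.14, 3.14, 3.14].

### API

Orientations are given as a unit quaternion [x, y, z, w].
In Python, from workcell import bot gives the robot as it stands.
- The arm moves only by the tool play_rows, never from a script. Its argument "motion" is a list of rows, each an object with "fingers": the closure, from -1 (fully open) to 1 (shut), so that 0 is half open; "translation": the shift along the tool's x, y, z in cm, a list of three; "roll": the turn about the tool's z in degrees. A call has 1 to 20 rows; each row is the pose to reach, as a shift and turn from the pose commanded when the call began, along the tool's axes at that moment; what a row does not reach only later rows make up. A row lasts 1/12 s, in which the tool goes at most 41.7 mm and 7.16 degrees, less where a joint would pass 70% of its speed; a pose out of reach is approached as far as the arm can. A call with a gripper value outside its range is refused whole. The fingers move at their own pace and stop on an object; the grip force is fixed at half the most. Time passes only in rows, so rows that repeat a pose let the fingers close. It gives the time, the measured TCP pose, the force and the opening at its end, in the units of the state.
- bot.get_obs(): the state, without advancing time (a new reading comes with each control period).
- bot.camera(name): name is "scene" or "top" or "wrist"; returns a dict with "pixels" (400x640x3 uint8, red, green, blue), "intrinsics" (3x3 intrinsics, pixels), "world_to_cam" (4x4, takes a point from world to camera coordinates). Camera axes: x right, y down, z forward; pixel columns grow to the right and rows downward; lengths in m; the calibration is good to about 2 mm. The wrist camera is an equidistant fisheye: a pixel r from the principal point sees the ray r / f radians off the axis. A picture is of the moment at which its call begins. There is no depth.
- bot.job_done(): hands the job in, once; it reports no verdict.
The state is a dict: "clock": time; "joint_pos": joint angles; "joint_vel": joint speeds; "tau": joint torques, N m; "eef_pos": TCP position; "tool_rot": TCP orientation; "ft_force": force on the tool from outside, world axes, zero at the start; "ft_torque": the same for the moment, N m; "grip_width": finger opening in m.
Only numpy, scipy, OpenCV 4.12 (cv2) and the standard library are available. Lean on these libraries where they do the work, as an engineer would, in place of code of your own. Each camera call takes 0.05 s, during which the arm holds its last target. There are 200 camera calls.

## Working session

There is one attempt and no reset: what is moved stays moved. The work goes in short steps, Python scripts to look and compute and a tool call to move; the robot and the scene stay as the last step left them, time stands still between calls to the robot, and variables do not carry over. Pictures are saved under pics/ and viewed, about 8 in all and at most 12, crops included, and the job is handed in when it is done.

Besides the shell and the picture viewer there is one more tool, called after ">>>" as name([rows], argument=value, ...), one row to a line, values as JSON. play_rows: Moves the arm, as the interface text tells. Its arguments: {"type":"object","properties":{"motion":{"type":"array","items":{"type":"object","properties":{"fingers":{"type":"number"},"translation":{"type":"array","items":{"type":"number"}},"roll":{"type":"number"}}}}},"required":["motion"]}

```bash
mkdir -p pics; ls
python3 - <<'E'
from workcell import bot
import cv2,numpy as np,pickle
o=bot.get_obs();print({k:np.round(v,4) for k,v in o.items()})
for n in("top","scene"):
    c=bot.camera(n);pickle.dump(c,open(n+'.pkl','wb'))
    cv2.imwrite(f'pics/{n}0.png',c['pixels'][...,::-1]);print(n,np.round(c['intrinsics'],1).tolist(),np.round(c['world_to_cam'],3).tolist())
E
```

```text
pics
{'clock': np.float64(0.0), 'joint_pos': array([-1.346 ,  0.2414,  0.0037,  1.3352, -0.    ,  1.5708]), 'joint_vel': array([ 0.0019,  0.0009,  0.0002,  0.0001, -0.0001,  0.0004]), 'tau': array([-4.00000e-04, -3.72320e+01,  2.52406e+01,  1.69000e-02,
       -3.00000e-04,  0.00000e+00]), 'eef_pos': array([ 0.1113, -0.4868,  0.2147]), 'tool_rot': array([ 7.819e-01, -6.233e-01, -8.000e-04, -7.000e-04]), 'ft_force': array([-1.1254, -0.1187,  0.185 ]), 'ft_torque': array([ 0.0426, -0.0059, -0.0504]), 'grip_width': np.float64(0.0856)}
top [[463.4, 0.0, 323.9], [0.0, 463.4, 203.0], [0.0, 0.0, 1.0]] [[-0.013, -1.0, -0.001, -0.072], [-0.988, 0.013, -0.152, 0.526], [0.152, -0.001, -0.988, 1.214], [0.0, 0.0, 0.0, 1.0]]
scene [[482.5, 0.0, 316.2], [0.0, 482.5, 209.4], [0.0, 0.0, 1.0]] [[-0.414, 0.91, -0.018, 0.326], [0.546, 0.232, -0.805, -0.213], [-0.728, -0.343, -0.593, 2.009], [0.0, 0.0, 0.0, 1.0]]
```

View pics/top0.png

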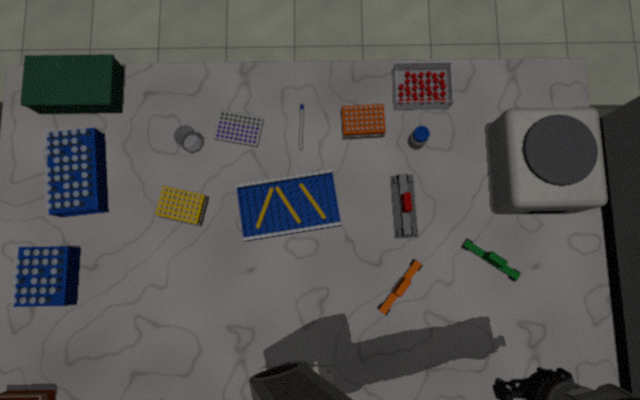

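View pics/scene0.png

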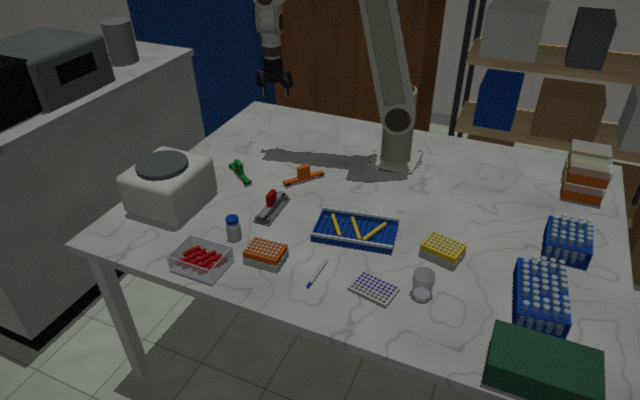

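Candidates for the rake in the top image: the red grip on the grey stand at (405,203), the orange one at (400,287), the green one at (491,259). The red one on the stand is the rake. The tray is centred near (289,206), with the rods at about (265,208), (288,205) and (312,201).

```bash
cat > h.py <<'E'
import numpy as np,cv2,pickle
def ray(c,uv):
    K=c['intrinsics'];T=c['world_to_cam'];R=T[:3,:3];t=T[:3,3]
    d=R.T@np.array([(uv[0]-K[0,2])/K[0,0],(uv[1]-K[1,2])/K[1,1],1.]);return -R.T@t,d
def onz(c,uv,z):
    o,d=ray(c,uv);return (o+d*(z-o[2])/d[2])[:3]
def proj(c,p):
    q=c['world_to_cam']@np.r_[p,1.];u=c['intrinsics']@q[:3];return u[:2]/u[2]
E
python3 - <<'E'
from h import *
c=pickle.load(open('top.pkl','rb'));im=c['pixels'];hsv=cv2.cvtColor(im,cv2.COLOR_RGB2HSV)
def comp(m,x0,y0,x1,y1,n=15):
    k=np.zeros_like(m);k[y0:y1,x0:x1]=m[y0:y1,x0:x1];cs,_=cv2.findContours(k,0,1)
    return sorted([q for q in cs if cv2.contourArea(q)>n],key=cv2.contourArea)[::-1]
def show(name,q,z):
    b=cv2.boxPoints(cv2.minAreaRect(q));w=np.array([onz(c,p,z)[:2] for p in b]);e=w[1]-w[0],w[2]-w[1]
    print(name,'ctr',w.mean(0).round(4),[(round(float(np.linalg.norm(v)),4),round(float(np.degrees(np.arctan2(v[1],v[0]))),1)) for v in e])
print('cam',ray(c,(0,0))[0].round(3))
h,s,v=cv2.split(hsv)
blue=((h>100)&(h<125)&(s>120)).astype(np.uint8)
yel=((h>15)&(h<35)&(s>110)&(v>60)).astype(np.uint8)
red=(((h<8)|(h>172))&(s>120)&(v>60)).astype(np.uint8)
B=(225,160,355,250)
q=cv2.morphologyEx(blue|yel,3,np.ones((5,5)))
show('tray blue z=.019',comp(q,*B)[0],.019)
for q in comp(yel,*B): show('rod',q,.025)
# red grip: z top of grip 22+58=80mm
for q in comp(red,380,160,440,250): show('red',q,.08); print(cv2.boundingRect(q))
big=np.hstack([cv2.resize(im[160:250,225:355],None,fx=4,fy=4,interpolation=2),cv2.resize(im[160:250,375:440],None,fx=4,fy=4,interpolation=2)])
cv2.imwrite('pics/crop1.png',big[...,::-1])
E
```

```text
cam [ 0.335 -0.077  1.279]
tray blue z=.019 ctr [0.5259 0.0212] [(0.2703, -81.3), (0.1367, -171.9)]
rod ctr [0.518  0.0845] [(0.1146, -20.1), (0.012, -111.5)]
rod ctr [0.5251 0.0213] [(0.0114, -56.3), (0.1162, -146.9)]
rod ctr [ 0.5343 -0.0464] [(0.0103, -54.6), (0.1153, -145.4)]
red ctr [ 0.5218 -0.2976] [(0.0184, -90.7), (0.0478, 177.6)]
(404, 192, 8, 19)
```

View pics/crop1.png

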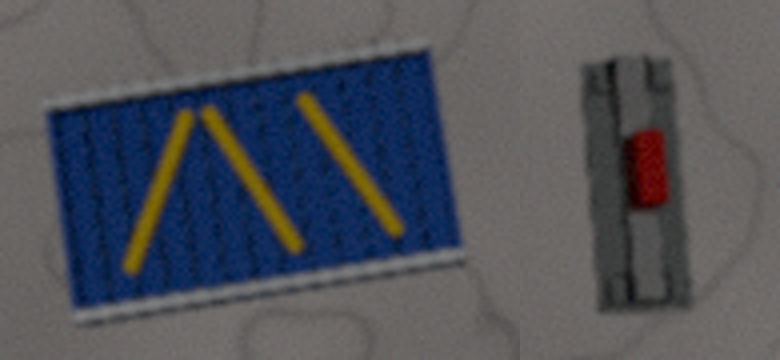

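The crop confirms the red-gripped steel rake on the grey stand. The rods' angles relative to the tray (about 24–29°) and the tray size agree with the description. Moving above the rake to take a close look.

>>> play_rows([
  {"fingers": -1, "translation": [-9.4, -44.2, 1.0], "roll": 9},
  {"fingers": -1, "translation": [-9.4, -44.2, 1.0], "roll": 9},
  {"fingers": -1, "translation": [-9.4, -44.2, 1.0], "roll": 9},
  {"fingers": -1, "translation": [-9.4, -44.2, 1.0], "roll": 9},
  {"fingers": -1, "translation": [-9.4, -44.2, 1.0], "roll": 9},
  {"fingers": -1, "translation": [-9.4, -44.2, 1.0], "roll": 9},
  {"fingers": -1, "translation": [-9.4, -44.2, 1.0], "roll": 9},
  {"fingers": -1, "translation": [-9.4, -44.2, 1.0], "roll": 9},
  {"fingers": -1, "translation": [-9.4, -44.2, 1.0], "roll": 9},
  {"fingers": -1, "translation": [-9.4, -44.2, 1.0], "roll": 9},
  {"fingers": -1, "translation": [-9.4, -44.2, 1.0], "roll": 9},
  {"fingers": -1, "translation": [-9.4, -44.2, 1.0], "roll": 9},
  {"fingers": -1, "translation": [-9.4, -44.2, 1.0], "roll": 9},
  {"fingers": -1, "translation": [-9.4, -44.2, 1.0], "roll": 9},
  {"fingers": -1, "translation": [-9.4, -44.2, 1.0], "roll": 9},
  {"fingers": -1, "translation": [-9.4, -44.2, 1.0], "roll": 9},
])

```text
clock: 1.43
eef_pos: [0.5201, -0.2982, 0.2058]
tool_rot: [0.73, -0.684, -0.0, 0.0]
ft_force: [0.7, -0.7, -0.4]
grip_width: 0.0855
```

```bash
cat >> h.py <<'E'
def fray(c,uv):
    K=c['intrinsics'];T=c['world_to_cam'];R=T[:3,:3]
    x,y=(uv[0]-K[0,2])/K[0,0],(uv[1]-K[1,2])/K[1,1];r=np.hypot(x,y)+1e-12
    return -R.T@T[:3,3],R.T@np.array([np.sin(r)*x/r,np.sin(r)*y/r,np.cos(r)])
def fonz(c,uv,z):
    o,d=fray(c,uv);return o+d*(z-o[2])/d[2]
def fproj(c,p):
    q=(c['world_to_cam']@np.r_[p,1.])[:3];K=c['intrinsics'];n=np.hypot(q[0],q[1])
    th=np.arctan2(n,q[2]);return np.array([K[0,2]+K[0,0]*th*q[0]/n,K[1,2]+K[1,1]*th*q[1]/n])
def pose(o):
    from scipy.spatial.transform import Rotation as Ro
    M=Ro.from_quat(o['tool_rot']).as_matrix();return o['eef_pos'],M,np.degrees(np.arctan2(M[1,0],M[0,0]))
E
python3 - <<'E'
from h import *
from workcell import bot
o=bot.get_obs();p,M,a=pose(o);print(o['clock'],p,a,M[:,2],o['ft_force'])
c=bot.camera('wrist');pickle.dump(c,open('w1.pkl','wb'));cv2.imwrite('pics/w1.png',c['pixels'][...,::-1])
print(c['intrinsics'],fray(c,(0,0))[0])
E
```

```text
1.4333 [ 0.52013    -0.29815578  0.20584027] -86.23886372968742 [-2.26989499e-04 -7.49580985e-05 -9.99999971e-01] [ 0.71073317 -0.69550927 -0.44152591]
[[309.70691629   0.         318.95349825]
 [  0.         309.70691629 202.9517955 ]
 [  0.           0.           1.        ]] [ 0.58795674 -0.29395425  0.36364517]
```

View pics/w1.png

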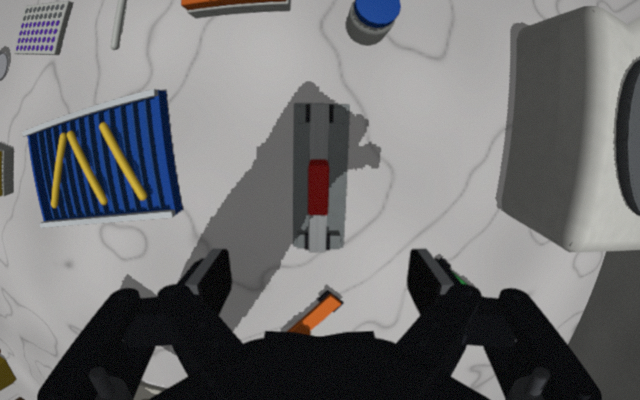

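The wrist image shows the grip at about (318,187) and the head from (318,103) to (318,249), nearly parallel to the view.

Run:
```python
from h import *
c=pickle.load(open('w1.pkl','rb'));im=c['pixels'];h,s,v=cv2.split(cv2.cvtColor(im,cv2.COLOR_RGB2HSV))
red=(((h<8)|(h>172))&(s>120)&(v>50)).astype(np.uint8);red[:, :290]=0;red[:,350:]=0;red[:150]=0;red[230:]=0
ys,xs=np.nonzero(red);print('red bbox',xs.min(),xs.max(),ys.min(),ys.max())
for r in (165,185,205): 
    q=np.nonzero(red[r])[0];print(r,q.min(),q.max())
for uv in [(xs.min(),ys.min()),(xs.max()+1,ys.min()),(xs.min(),ys.max()+1),(xs.max()+1,ys.max()+1)]:
    print('z80',fonz(c,uv,.08).round(4),'z34',fonz(c,uv,.034).round(4))
# head brightness profile
for r in (108,120,135,150,222,235,245):
    print(r,v[r,288:354:1].tolist())
big=cv2.resize(im[90:260,270:370],None,fx=4,fy=4,interpolation=cv2.INTER_CUBIC)[:600];cv2.imwrite('pics/crop2.png',cv2.resize(im[90:260,260:380],None,fx=3.5,fy=3.5,interpolation=2)[...,::-1])
```

```text
red bbox 308 328 160 214
165 309 328
185 308 328
205 308 327
z80 [ 0.55   -0.2862  0.08  ] z34 [ 0.5438 -0.2849  0.034 ]
z80 [ 0.5512 -0.3055  0.08  ] z34 [ 0.5453 -0.3073  0.034 ]
z80 [ 0.497  -0.2892  0.08  ] z34 [ 0.4822 -0.2884  0.034 ]
z80 [ 0.4983 -0.3093  0.08  ] z34 [ 0.4838 -0.3118  0.034 ]
108 [100, 100, 103, 100, 98, 87, 69, 65, 59, 63, 65, 66, 62, 60, 62, 58, 57, 45, 34, 22, 19, 28, 57, 70, 79, 81, 76, 80, 77, 80, 80, 77, 78, 76, 80, 77, 78, 79, 78, 77, 68, 39, 19, 17, 22, 37, 50, 62, 62, 59, 61, 61, 62, 63, 61, 59, 64, 80, 99, 116, 117, 131, 164, 172, 172, 173]
120 [98, 102, 98, 101, 96, 80, 64, 61, 62, 61, 60, 58, 61, 62, 60, 63, 59, 43, 28, 15, 15, 34, 56, 72, 78, 77, 78, 77, 75, 76, 79, 80, 76, 76, 76, 79, 80, 76, 79, 76, 69, 39, 15, 8, 24, 42, 58, 59, 61, 62, 60, 62, 63, 61, 60, 61, 59, 59, 60, 65, 64, 79, 93, 100, 100, 98]
135 [100, 100, 100, 100, 98, 80, 60, 59, 62, 59, 62, 61, 64, 65, 61, 61, 63, 61, 63, 64, 64, 69, 76, 77, 75, 79, 76, 77, 75, 77, 78, 78, 76, 80, 81, 77, 77, 73, 74, 74, 66, 61, 63, 60, 63, 59, 64, 65, 62, 60, 61, 63, 62, 64, 61, 62, 60, 62, 60, 62
[... 545 characters left out ...]
105, 106, 107, 108, 113, 136, 169, 180, 179, 177, 176, 177, 177, 177, 178]
235 [98, 102, 100, 100, 90, 71, 59, 59, 56, 60, 59, 77, 92, 100, 99, 88, 67, 39, 27, 36, 72, 106, 129, 136, 134, 133, 132, 131, 132, 129, 131, 137, 134, 135, 134, 135, 131, 114, 75, 36, 23, 38, 61, 70, 72, 70, 72, 69, 68, 66, 66, 72, 87, 97, 103, 112, 138, 170, 178, 178, 174, 176, 174, 169, 166, 160]
245 [99, 113, 142, 169, 159, 131, 112, 108, 109, 107, 109, 109, 109, 110, 107, 101, 79, 47, 32, 36, 75, 107, 127, 132, 130, 134, 134, 129, 131, 130, 131, 132, 133, 134, 133, 133, 130, 105, 59, 30, 30, 54, 89, 106, 111, 107, 109, 108, 109, 109, 114, 114, 108, 105, 111, 134, 155, 163, 168, 175, 174, 177, 176, 177, 178, 178]
```

View pics/crop2.png

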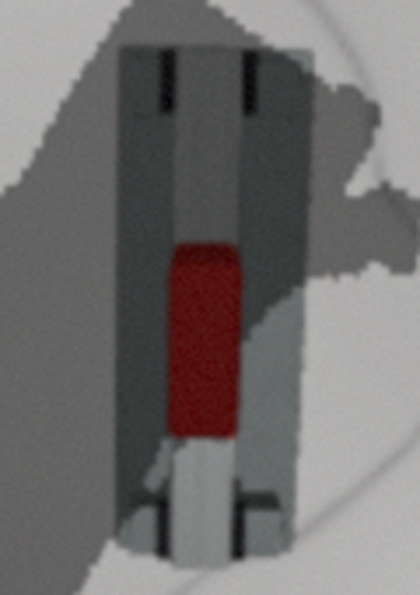

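Run:
```python
from h import *
c=pickle.load(open('w1.pkl','rb'))
A=fonz(c,(319.2,108),.034);B=fonz(c,(316.8,245),.034)
print(A,B,'yaw',np.degrees(np.arctan2(*(A-B)[[1,0]])),'widths',np.linalg.norm(fonz(c,(309.5,108),.034)-fonz(c,(328.8,108),.034)))
for r in(103,104,251):print(r,fonz(c,(318,r),.034))
print('grip top ends',fonz(c,(319,165),.08),fonz(c,(318,214.5),.08))
d=(A-B)/np.linalg.norm(A-B)
print('line y at x=.5216',B+d*(.5216-B[0])/d[0])
```

```text
[ 0.60006461 -0.29327526  0.034     ] [ 0.44653369 -0.30046123  0.034     ] yaw 2.6797576366951255 widths 0.020242163294056835
103 [ 0.60530533 -0.29167621  0.034     ]
104 [ 0.60424036 -0.29174496  0.034     ]
251 [ 0.43901134 -0.30232839  0.034     ]
grip top ends [ 0.54596023 -0.29658266  0.08      ] [ 0.49812227 -0.29871804  0.08      ]
line y at x=.5216 [ 0.5216     -0.29694777  0.034     ]
```

>>> play_rows([
  {"fingers": -1, "translation": [-0.1, -0.2, 4], "roll": 1.1},
  {"fingers": -0.6, "translation": [-0.1, -0.2, 7], "roll": 1.1},
  {"fingers": -0.3, "translation": [-0.1, -0.2, 10], "roll": 1.1},
  {"fingers": -0.3, "translation": [-0.1, -0.2, 12.5], "roll": 1.1},
  {"fingers": -0.3, "translation": [-0.1, -0.2, 14.0], "roll": 1.1},
  {"fingers": -0.3, "translation": [-0.1, -0.2, 14.6], "roll": 1.1},
  {"fingers": -0.1, "translation": [-0.1, -0.2, 14.8], "roll": 1.1},
  {"fingers": -0.1, "translation": [-0.1, -0.2, 14.8], "roll": 1.1},
])

```text
clock: 2.15
eef_pos: [0.5232, -0.2968, 0.0582]
tool_rot: [0.724, -0.69, 0.0, -0.0]
ft_force: [0.7, 0.2, 0.9]
grip_width: 0.0468
```

Run:
```python
from h import *
from workcell import bot
o=bot.get_obs();p,M,a=pose(o);print(o['clock'],p,a,o['ft_force'],o['grip_width'])
c=bot.camera('wrist');cv2.imwrite('pics/w2.png',c['pixels'][...,::-1])
```

```text
2.15 [ 0.52317079 -0.29682688  0.05818105] -87.27878793609572 [0.67987507 0.22428495 0.85477996] 0.046824375429720004
```

View pics/w2.png

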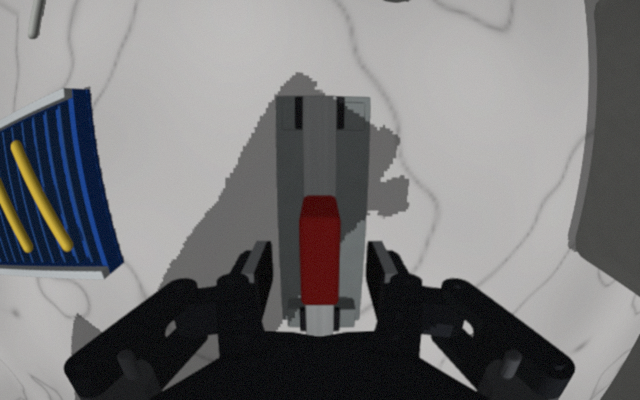

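The grip at (320,250) is centred between the jaws (272 and 367). Closing now.

>>> play_rows([
  {"fingers": 1, "translation": [0, 0, 0], "roll": 0},
  {"fingers": 1, "translation": [0, 0, 0], "roll": 0},
  {"fingers": 1, "translation": [0, 0, 0], "roll": 0},
  {"fingers": 1, "translation": [0, 0, 0], "roll": 0},
  {"fingers": 1, "translation": [0, 0, 0], "roll": 0},
  {"fingers": 1, "translation": [0, 0, 0], "roll": 0},
  {"fingers": 1, "translation": [0, 0, 0], "roll": 0},
  {"fingers": 1, "translation": [0, 0, 0], "roll": 0},
])

```text
clock: 2.87
eef_pos: [0.5243, -0.297, 0.0594]
tool_rot: [0.724, -0.69, 0.002, -0.0]
ft_force: [-0.5, -0.3, 7.1]
grip_width: 0.0179
```

Run:
```python
from h import *
from workcell import bot
o=bot.get_obs();p,M,a=pose(o);print(o['clock'],p,a,o['ft_force'],o['ft_torque'],o['grip_width'])
```

```text
2.8667 [ 0.52430633 -0.29695351  0.05940763] -87.2289376954566 [-0.49505262 -0.2931947   7.10752626] [-0.08318467  0.19808731  0.00147278] 0.01792856885375137
```

>>> play_rows([
  {"fingers": 1, "translation": [0, 0, -0.8], "roll": 0},
  {"fingers": 1, "translation": [0, 0, -2.5], "roll": 0},
  {"fingers": 1, "translation": [0, 0, -5], "roll": 0},
  {"fingers": 1, "translation": [0, 0, -8], "roll": 0},
  {"fingers": 1, "translation": [-2, -0.3, -9], "roll": -0.7},
  {"fingers": 1, "translation": [-5, -0.8, -9], "roll": -1.5},
  {"fingers": 1, "translation": [-8, -1.2, -9], "roll": -2.4},
  {"fingers": 1, "translation": [-11, -1.6, -9], "roll": -3.2},
  {"fingers": 1, "translation": [-14, -2, -9], "roll": -4},
  {"fingers": 1, "translation": [-17, -2.4, -9], "roll": -4.8},
  {"fingers": 1, "translation": [-19, -2.7, -9], "roll": -5.5},
  {"fingers": 1, "translation": [-20.1, -2.9, -9], "roll": -5.7},
  {"fingers": 1, "translation": [-20.1, -2.9, -9], "roll": -5.7},
  {"fingers": 1, "translation": [-20.1, -2.9, -9], "roll": -5.7},
])

```text
clock: 4.03
eef_pos: [0.5424, -0.094, 0.1475]
tool_rot: [0.758, -0.653, 0.0, 0.0]
ft_force: [0.2, 0.8, -1.7]
grip_width: 0.0178
```

Run:
```python
from h import *
from workcell import bot
o=bot.get_obs();p,M,a=pose(o);print(o['clock'],p,a,M[:,2],o['ft_force'],o['ft_torque'],o['grip_width'])
c=bot.camera('wrist');pickle.dump(c,open('w3.pkl','wb'));cv2.imwrite('pics/w3.png',c['pixels'][...,::-1])
c=bot.camera('scene');pickle.dump(c,open('s3.pkl','wb'))
```

```text
4.0333 [ 0.54244895 -0.09396986  0.1475449 ] -81.47561771268111 [-4.88294160e-04 -6.84830920e-04 -9.99999646e-01] [ 0.2237702   0.77434891 -1.68284006] [ 0.05890602 -0.01483144 -0.01969195] 0.017776905439312818
```

View pics/w3.png

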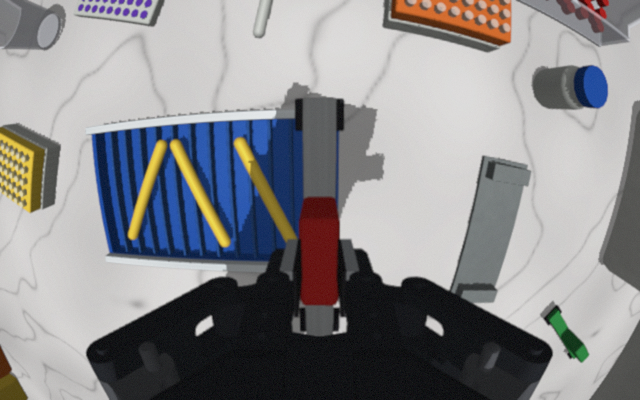

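The rake hangs level in the grip over the tray's −y end. The bars run from (87,129) to (280,113) and from (107,258) to (225,267), so I can refine the tray pose from them.

Run:
```python
from h import *
c=pickle.load(open('w3.pkl','rb'));im=c['pixels'];hsv=cv2.cvtColor(im,cv2.COLOR_RGB2HSV);h,s,v=cv2.split(hsv)
blue=((h>100)&(h<125)&(s>110))
# bar/blue boundary = bar inner edge (x=+-70) : last/first blue per column
U=[];L=[]
for x in range(120,275,5):
    q=np.nonzero(blue[118:160,x])[0]
    if len(q): U.append((x,118+q.min()))
for x in range(120,215,5):
    q=np.nonzero(blue[225:262,x])[0]
    if len(q): L.append((x,225+q.max()+1))
for z in(.0305,.0335,.037):
    for n,P in(('U',U),('L',L)):
        W=np.array([fonz(c,p,z)[:2] for p in P]);f=np.polyfit(W[:,1],W[:,0],1);r=W[:,0]-np.polyval(f,W[:,1]);f=np.polyfit(W[abs(r)<.0015][:,1],W[abs(r)<.0015][:,0],1)
        print(z,n,'x at y=.021',np.polyval(f,.021).round(4),'yaw',np.degrees(np.arctan(-f[0])).round(2),'rms',r.std().round(4))
for x in(150,200,250): print(x,v[108:140,x].tolist())
for x in(130,170,210): print(x,v[245:278,x].tolist())
# left end of tray (outer wall y=134.5 top z=.024)
for y in(160,190,220):
    q=np.nonzero(blue[y,80:130])[0];print('end',fonz(c,(80+q.min(),y),.024).round(4))
# rake
A,B=(320,98),(320,332)
```

```text
0.0305 U x at y=.021 0.5941 yaw 8.53 rms 0.0003
0.0305 L x at y=.021 0.4562 yaw 8.33 rms 0.0004
0.0335 U x at y=.021 0.5941 yaw 8.53 rms 0.0003
0.0335 L x at y=.021 0.4577 yaw 8.33 rms 0.0004
0.037 U x at y=.021 0.5941 yaw 8.53 rms 0.0003
0.037 L x at y=.021 0.4595 yaw 8.33 rms 0.0004
150 [204, 205, 205, 206, 205, 204, 204, 207, 196, 166, 164, 204, 224, 224, 223, 225, 226, 220, 186, 157, 166, 172, 172, 169, 172, 171, 169, 170, 170, 171, 170, 171]
200 [206, 207, 203, 177, 142, 148, 191, 223, 226, 224, 226, 228, 228, 218, 170, 164, 175, 175, 175, 175, 177, 176, 178, 177, 174, 176, 175, 176, 175, 176, 175, 176]
250 [160, 131, 149, 201, 230, 231, 231, 231, 232, 233, 226, 169, 95, 65, 67, 64, 64, 66, 67, 66, 66, 65, 68, 68, 70, 73, 72, 69, 68, 71, 73, 68]
130 [54, 58, 53, 55, 59, 67, 75, 72, 78, 89, 95, 95, 114, 173, 221, 224, 222, 224, 223, 208, 202, 205, 207, 208, 207, 207, 204, 208, 207, 206, 207, 210, 208]
170 [59, 63, 60, 63, 68, 80, 87, 91, 89, 80, 75, 77, 91, 93, 92, 111, 172, 215, 222, 219, 220, 218, 215, 208, 215, 219, 219, 219, 219, 217, 215, 219, 219]
210 [168, 171, 170, 168, 159, 133, 103, 88, 77, 73, 74, 72, 74, 80, 93, 93, 90, 107, 156, 203, 219, 220, 218, 221, 219, 204, 208, 216, 218, 216, 218, 219, 220]
end [0.5449 0.1587 0.024 ]
end [0.511  0.1533 0.024 ]
end [0.4757 0.1481 0.024 ]
```

>>> play_rows([
  {"fingers": 1, "translation": [0.1, -0.2, 1.5], "roll": 0},
  {"fingers": 1, "translation": [0.1, -0.2, 3.5], "roll": 0},
  {"fingers": 1, "translation": [0.1, -0.2, 5.5], "roll": 0},
  {"fingers": 1, "translation": [0.1, -0.2, 6.5], "roll": 0},
  {"fingers": 1, "translation": [0.1, -0.2, 6.9], "roll": 0},
  {"fingers": 1, "translation": [0.1, -0.2, 7.0], "roll": 0},
  {"fingers": 1, "translation": [0.1, -0.2, 7.0], "roll": 0},
  {"fingers": 1, "translation": [0.1, -0.2, 7.0], "roll": 0},
  {"fingers": 1, "translation": [0.1, -0.2, 7.0], "roll": 0},
])

```text
clock: 4.88
eef_pos: [0.5457, -0.0949, 0.0789]
tool_rot: [0.757, -0.653, 0.001, -0.001]
ft_force: [-0.2, 0.6, -1.3]
grip_width: 0.0173
```

>>> play_rows([
  {"fingers": 1, "translation": [0, 0, 0.05], "roll": 0},
  {"fingers": 1, "translation": [0, 0, 0.1], "roll": 0},
  {"fingers": 1, "translation": [0, 0, 0.1], "roll": 0},
])

```text
clock: 5.13
eef_pos: [0.5448, -0.0946, 0.0769]
tool_rot: [0.758, -0.653, 0.0, -0.0]
ft_force: [-0.4, 0.8, -1.8]
grip_width: 0.0174
```

>>> play_rows([
  {"fingers": 1, "translation": [0, 0, 0.05], "roll": 0},
  {"fingers": 1, "translation": [0, 0, 0.1], "roll": 0},
  {"fingers": 1, "translation": [0, 0, 0.15], "roll": 0},
  {"fingers": 1, "translation": [0, 0, 0.15], "roll": 0},
])

```text
clock: 5.47
eef_pos: [0.5445, -0.0946, 0.0749]
tool_rot: [0.757, -0.653, -0.0, 0.0]
ft_force: [-0.4, 0.4, -1.8]
grip_width: 0.0173
```

>>> play_rows([
  {"fingers": 1, "translation": [0, 0, 0.05], "roll": 0},
  {"fingers": 1, "translation": [0, 0, 0.1], "roll": 0},
  {"fingers": 1, "translation": [0, 0, 0.1], "roll": 0},
  {"fingers": 1, "translation": [0, 0, 0.1], "roll": 0},
])

```text
clock: 5.8
eef_pos: [0.5446, -0.0947, 0.074]
tool_rot: [0.757, -0.653, -0.0, 0.0]
ft_force: [0.0, 0.7, -1.8]
grip_width: 0.0176
```

Still free. Going on in 1 mm steps.

>>> play_rows([
  {"fingers": 1, "translation": [0, 0, 0.05], "roll": 0},
  {"fingers": 1, "translation": [0, 0, 0.1], "roll": 0},
  {"fingers": 1, "translation": [0, 0, 0.1], "roll": 0},
  {"fingers": 1, "translation": [0, 0, 0.1], "roll": 0},
])

```text
clock: 6.13
eef_pos: [0.5446, -0.0946, 0.073]
tool_rot: [0.757, -0.653, -0.0, 0.0]
ft_force: [-0.2, -0.1, -0.9]
grip_width: 0.0175
```

>>> play_rows([
  {"fingers": 1, "translation": [0, 0, 0.05], "roll": 0},
  {"fingers": 1, "translation": [0, 0, 0.1], "roll": 0},
  {"fingers": 1, "translation": [0, 0, 0.1], "roll": 0},
  {"fingers": 1, "translation": [0, 0, 0.1], "roll": 0},
])

```text
clock: 6.47
eef_pos: [0.5447, -0.0946, 0.0721]
tool_rot: [0.757, -0.653, 0.0, -0.0]
ft_force: [0.6, -0.2, -1.9]
grip_width: 0.0177
```

>>> play_rows([
  {"fingers": 1, "translation": [0, 0, 0.05], "roll": 0},
  {"fingers": 1, "translation": [0, 0, 0.1], "roll": 0},
  {"fingers": 1, "translation": [0, 0, 0.1], "roll": 0},
  {"fingers": 1, "translation": [0, 0, 0.1], "roll": 0},
])

```text
clock: 6.8
eef_pos: [0.5448, -0.0948, 0.0719]
tool_rot: [0.757, -0.653, 0.0, -0.0]
ft_force: [-2.5, 0.5, 5.6]
grip_width: 0.0174
```

Run:
```python
from h import *
from workcell import bot
o=bot.get_obs();p,M,a=pose(o);print(o['clock'],p,a,M[:,2],o['ft_force'],o['ft_torque'])
c=bot.camera('wrist');pickle.dump(c,open('w4.pkl','wb'));a=c['pixels'][80:345,200:400]
s=bot.camera('scene')['pixels'][195:265,255:415]
a=cv2.resize(a,(340,450),interpolation=2);s=cv2.resize(s,(450,197),interpolation=2)
out=np.zeros((450,790,3),np.uint8);out[:,:340]=a;out[:197,340:]=s
cv2.imwrite('pics/w4.png',out[...,::-1])
```

```text
6.8 [ 0.5447999  -0.09476832  0.0719403 ] -81.52233225500643 [ 8.02897242e-04 -2.71480537e-04 -9.99999641e-01] [-2.48973854  0.47391868  5.61728831] [-0.03826208  0.51993251 -0.03510427]
```

View pics/w4.png

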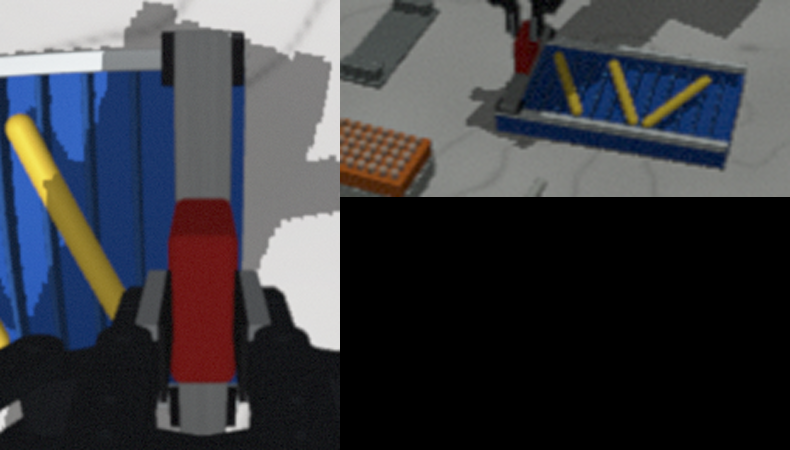

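Contact: Fz jumped by 7.4 N at TCP z ≈ 0.072, which puts the bar tops at about 34.5 mm. The picture shows both feet over the bars, black foot pads at (200,55) and (203,410), and the rod clear. I'll let it settle and check how the load splits.

>>> play_rows([
  {"fingers": 1, "translation": [0, 0, 0], "roll": 0},
  {"fingers": 1, "translation": [0, 0, 0], "roll": 0},
  {"fingers": 1, "translation": [0, 0, 0], "roll": 0},
])

```text
clock: 7.15
eef_pos: [0.5448, -0.0948, 0.0719]
tool_rot: [0.757, -0.653, 0.0, -0.0]
ft_force: [-2.6, -0.6, 5.7]
grip_width: 0.0176
```

```bash
cat > st.py <<'E'
from h import *
from workcell import bot
o=bot.get_obs();p,M,a=pose(o);print(round(float(o['clock']),2),p.round(5),a.round(2),'z-axis',M[:2,2].round(5),'F',o['ft_force'].round(2),'T',o['ft_torque'].round(3),'w',round(float(o['grip_width']),4))
R=np.array([.526,.020]);t=np.radians(8.4);d=p[:2]-R;print('tray xy mm',(1e3*np.array([np.cos(t)*d[0]+np.sin(t)*d[1],-np.sin(t)*d[0]+np.cos(t)*d[1]])).round(1))
E
python3 st.py
```

```text
7.15 [ 0.54478 -0.0948   0.07191] -81.53 z-axis [ 0.00072 -0.00029] F [-2.58 -0.59  5.68] T [0.024 0.588 0.003] w 0.0176
tray xy mm [   1.8 -116.3]
```

>>> play_rows([
  {"fingers": 1, "translation": [0, 0, -0.03], "roll": 0},
  {"fingers": 1, "translation": [0, 0, -0.03], "roll": 0},
  {"fingers": 1, "translation": [0, 0, -0.03], "roll": 0},
])

```text
clock: 7.4
eef_pos: [0.5448, -0.0948, 0.0719]
tool_rot: [0.757, -0.653, 0.0, -0.0]
ft_force: [-2.1, -0.4, 6.4]
grip_width: 0.0175
```

```bash
python3 st.py
```

```text
7.4 [ 0.54477 -0.09479  0.07193] -81.53 z-axis [ 0.00054 -0.00024] F [-2.14 -0.43  6.39] T [0.019 0.475 0.01 ] w 0.0175
tray xy mm [   1.8 -116.3]
```

The torque is fully explained by Fx acting about 0.21 m below the wrist sensor, so the load is centred and both feet share about 8 N. Starting to comb (tool −x is tray +y).

>>> play_rows([
  {"fingers": 1, "translation": [-0.1, 0, 0], "roll": 0},
  {"fingers": 1, "translation": [-0.25, 0, 0], "roll": 0},
  {"fingers": 1, "translation": [-0.4, 0, 0], "roll": 0},
  {"fingers": 1, "translation": [-0.55, 0, 0], "roll": 0},
  {"fingers": 1, "translation": [-0.7, 0, 0], "roll": 0},
  {"fingers": 1, "translation": [-0.85, 0, 0], "roll": 0},
  {"fingers": 1, "translation": [-1.0, 0, 0], "roll": 0},
])

```text
clock: 7.98
eef_pos: [0.5442, -0.0852, 0.072]
tool_rot: [0.757, -0.653, 0.001, -0.0]
ft_force: [-0.2, -3.4, 5.2]
grip_width: 0.0177
```

```bash
python3 st.py
```

```text
7.98 [ 0.54424 -0.08521  0.07204] -81.53 z-axis [ 0.00224 -0.00125] F [-0.16 -3.39  5.19] T [-0.85  -0.141 -0.007] w 0.0177
tray xy mm [   2.7 -106.7]
```

>>> play_rows([
  {"fingers": 1, "translation": [-0.15, 0, 0], "roll": 0},
  {"fingers": 1, "translation": [-0.3, 0, 0], "roll": 0},
  {"fingers": 1, "translation": [-0.45, 0, 0], "roll": 0},
  {"fingers": 1, "translation": [-0.6, 0, 0], "roll": 0},
  {"fingers": 1, "translation": [-0.75, 0, 0], "roll": 0},
  {"fingers": 1, "translation": [-0.9, 0, 0], "roll": 0},
  {"fingers": 1, "translation": [-1.05, 0, 0], "roll": 0},
  {"fingers": 1, "translation": [-1.2, 0, 0], "roll": 0},
  {"fingers": 1, "translation": [-1.35, 0, 0], "roll": 0},
  {"fingers": 1, "translation": [-1.5, 0, 0], "roll": 0},
])

```text
clock: 8.82
eef_pos: [0.5419, -0.0704, 0.072]
tool_rot: [0.757, -0.653, 0.001, -0.0]
ft_force: [-0.1, -3.8, 5.6]
grip_width: 0.0174
```

```bash
python3 st.py
```

```text
8.82 [ 0.54194 -0.07035  0.07202] -81.53 z-axis [ 0.00208 -0.00134] F [-0.11 -3.8   5.63] T [-0.88  -0.12   0.019] w 0.0174
tray xy mm [  2.6 -91.7]
```

Steady. On with the first rod, in 25 mm strokes.

>>> play_rows([
  {"fingers": 1, "translation": [-0.15, 0, 0], "roll": 0},
  {"fingers": 1, "translation": [-0.3, 0, 0], "roll": 0},
  {"fingers": 1, "translation": [-0.45, 0, 0], "roll": 0},
  {"fingers": 1, "translation": [-0.6, 0, 0], "roll": 0},
  {"fingers": 1, "translation": [-0.75, 0, 0], "roll": 0},
  {"fingers": 1, "translation": [-0.9, 0, 0], "roll": 0},
  {"fingers": 1, "translation": [-1.05, 0, 0], "roll": 0},
  {"fingers": 1, "translation": [-1.2, 0, 0], "roll": 0},
  {"fingers": 1, "translation": [-1.35, 0, 0], "roll": 0},
  {"fingers": 1, "translation": [-1.5, 0, 0], "roll": 0},
  {"fingers": 1, "translation": [-1.65, 0, 0], "roll": 0},
  {"fingers": 1, "translation": [-1.8, 0, 0], "roll": 0},
])

```text
clock: 9.82
eef_pos: [0.5393, -0.0526, 0.072]
tool_rot: [0.757, -0.653, 0.001, -0.0]
ft_force: [0.4, -4.6, 5.9]
grip_width: 0.0173
```

```bash
python3 st.py
```

```text
9.82 [ 0.5393  -0.05255  0.07205] -81.53 z-axis [ 0.00215 -0.00131] F [ 0.41 -4.63  5.89] T [-0.92  -0.089 -0.063] w 0.0173
tray xy mm [  2.6 -73.7]
```

>>> play_rows([
  {"fingers": 1, "translation": [-0.15, 0, 0], "roll": 0},
  {"fingers": 1, "translation": [-0.3, 0, 0], "roll": 0},
  {"fingers": 1, "translation": [-0.45, 0, 0], "roll": 0},
  {"fingers": 1, "translation": [-0.6, 0, 0], "roll": 0},
  {"fingers": 1, "translation": [-0.75, 0, 0], "roll": 0},
  {"fingers": 1, "translation": [-0.9, 0, 0], "roll": 0},
  {"fingers": 1, "translation": [-1.05, 0, 0], "roll": 0},
  {"fingers": 1, "translation": [-1.2, 0, 0], "roll": 0},
  {"fingers": 1, "translation": [-1.35, 0, 0], "roll": 0},
  {"fingers": 1, "translation": [-1.5, 0, 0], "roll": 0},
  {"fingers": 1, "translation": [-1.65, 0, 0], "roll": 0},
  {"fingers": 1, "translation": [-1.8, 0, 0], "roll": 0},
])

```text
clock: 10.82
eef_pos: [0.5366, -0.0348, 0.072]
tool_rot: [0.757, -0.653, 0.001, -0.0]
ft_force: [0.1, -3.8, 6.0]
grip_width: 0.0177
```

```bash
python3 st.py
python3 - <<'E'
from h import *
from workcell import bot
a=cv2.resize(bot.camera('wrist')['pixels'][80:345,60:400],(560,436),interpolation=2)
cv2.imwrite('pics/w5.png',a[...,::-1])
E
```

```text
10.82 [ 0.53663 -0.03477  0.07205] -81.53 z-axis [ 0.00211 -0.00133] F [ 0.14 -3.84  6.02] T [-0.931 -0.181 -0.023] w 0.0177
tray xy mm [  2.5 -55.7]
```

View pics/w5.png

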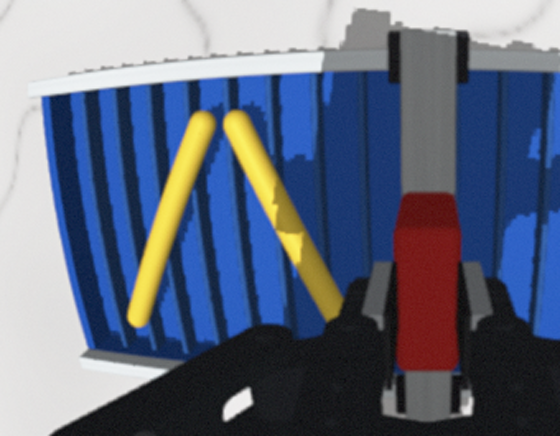

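The first rod is under the head, turned parallel and hidden, and two rods are left ahead. Forces are steady at about 7.7 N, so I continue.

>>> play_rows([
  {"fingers": 1, "translation": [-0.15, 0, 0], "roll": 0},
  {"fingers": 1, "translation": [-0.3, 0, 0], "roll": 0},
  {"fingers": 1, "translation": [-0.45, 0, 0], "roll": 0},
  {"fingers": 1, "translation": [-0.6, 0, 0], "roll": 0},
  {"fingers": 1, "translation": [-0.75, 0, 0], "roll": 0},
  {"fingers": 1, "translation": [-0.9, 0, 0], "roll": 0},
  {"fingers": 1, "translation": [-1.05, 0, 0], "roll": 0},
  {"fingers": 1, "translation": [-1.2, 0, 0], "roll": 0},
  {"fingers": 1, "translation": [-1.35, 0, 0], "roll": 0},
  {"fingers": 1, "translation": [-1.5, 0, 0], "roll": 0},
  {"fingers": 1, "translation": [-1.65, 0, 0], "roll": 0},
  {"fingers": 1, "translation": [-1.8, 0, 0], "roll": 0},
])

```text
clock: 11.87
eef_pos: [0.5339, -0.0169, 0.072]
tool_rot: [0.757, -0.653, 0.001, -0.0]
ft_force: [1.3, -3.6, 6.6]
grip_width: 0.0174
```

```bash
python3 st.py
```

```text
11.87 [ 0.53393 -0.01693  0.07204] -81.53 z-axis [ 0.00204 -0.00128] F [ 1.28 -3.56  6.56] T [-0.92  -0.169  0.035] w 0.0174
tray xy mm [  2.4 -37.7]
```

>>> play_rows([
  {"fingers": 1, "translation": [-0.15, 0, 0], "roll": 0},
  {"fingers": 1, "translation": [-0.3, 0, 0], "roll": 0},
  {"fingers": 1, "translation": [-0.45, 0, 0], "roll": 0},
  {"fingers": 1, "translation": [-0.6, 0, 0], "roll": 0},
  {"fingers": 1, "translation": [-0.75, 0, 0], "roll": 0},
  {"fingers": 1, "translation": [-0.9, 0, 0], "roll": 0},
  {"fingers": 1, "translation": [-1.05, 0, 0], "roll": 0},
  {"fingers": 1, "translation": [-1.2, 0, 0], "roll": 0},
  {"fingers": 1, "translation": [-1.35, 0, 0], "roll": 0},
  {"fingers": 1, "translation": [-1.5, 0, 0], "roll": 0},
  {"fingers": 1, "translation": [-1.65, 0, 0], "roll": 0},
  {"fingers": 1, "translation": [-1.8, 0, 0], "roll": 0},
])

```text
clock: 12.87
eef_pos: [0.5313, 0.0008, 0.0721]
tool_rot: [0.757, -0.653, 0.001, -0.0]
ft_force: [0.4, -3.2, 6.2]
grip_width: 0.0176
```

```bash
python3 st.py
```

```text
12.87 [0.53128 0.00084 0.07207] -81.54 z-axis [ 0.00208 -0.00136] F [ 0.4  -3.21  6.19] T [-0.945 -0.17   0.028] w 0.0176
tray xy mm [  2.4 -19.7]
```

>>> play_rows([
  {"fingers": 1, "translation": [-0.15, 0, 0], "roll": 0},
  {"fingers": 1, "translation": [-0.3, 0, 0], "roll": 0},
  {"fingers": 1, "translation": [-0.45, 0, 0], "roll": 0},
  {"fingers": 1, "translation": [-0.6, 0, 0], "roll": 0},
  {"fingers": 1, "translation": [-0.75, 0, 0], "roll": 0},
  {"fingers": 1, "translation": [-0.9, 0, 0], "roll": 0},
  {"fingers": 1, "translation": [-1.05, 0, 0], "roll": 0},
  {"fingers": 1, "translation": [-1.2, 0, 0], "roll": 0},
  {"fingers": 1, "translation": [-1.35, 0, 0], "roll": 0},
  {"fingers": 1, "translation": [-1.5, 0, 0], "roll": 0},
  {"fingers": 1, "translation": [-1.65, 0, 0], "roll": 0},
  {"fingers": 1, "translation": [-1.8, 0, 0], "roll": 0},
])

```text
clock: 13.87
eef_pos: [0.5285, 0.0187, 0.072]
tool_rot: [0.757, -0.653, 0.001, -0.0]
ft_force: [0.3, -3.6, 6.0]
grip_width: 0.0176
```

```bash
python3 st.py
python3 - <<'E'
from h import *
from workcell import bot
c=bot.camera('wrist');t=bot.camera('top')['pixels'][155:255,215:360]
a=cv2.resize(c['pixels'][80:345,60:560],(600,318),interpolation=2)
out=np.zeros((600,600,3),np.uint8);out[:318]=a;out[318:,:409]=cv2.resize(t,(409,282),interpolation=2)
cv2.imwrite('pics/w6.png',out[...,::-1])
E
```

```text
13.87 [0.52855 0.01866 0.07203] -81.53 z-axis [ 0.00194 -0.00134] F [ 0.26 -3.6   5.96] T [-0.976 -0.198  0.02 ] w 0.0176
tray xy mm [ 2.3 -1.7]
```

View pics/w6.png

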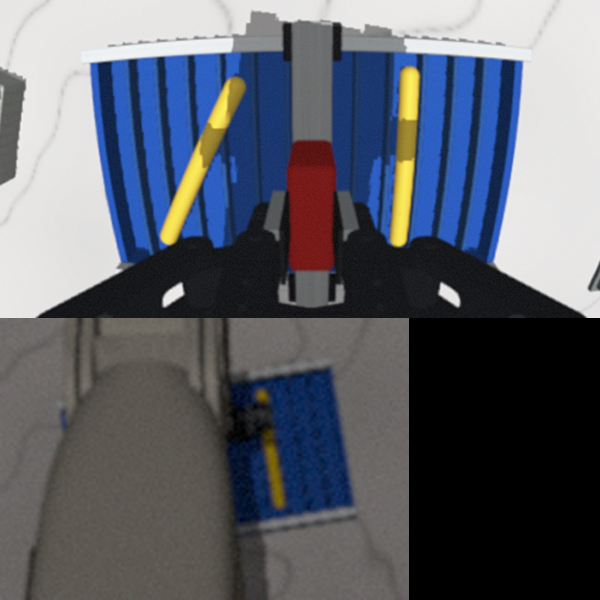

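Rod 1 lies in its groove (405,155), rod 2 is under the head, and rod 3 is ahead at (200,160). Continuing.

>>> play_rows([
  {"fingers": 1, "translation": [-0.15, 0, 0], "roll": 0},
  {"fingers": 1, "translation": [-0.3, 0, 0], "roll": 0},
  {"fingers": 1, "translation": [-0.45, 0, 0], "roll": 0},
  {"fingers": 1, "translation": [-0.6, 0, 0], "roll": 0},
  {"fingers": 1, "translation": [-0.75, 0, 0], "roll": 0},
  {"fingers": 1, "translation": [-0.9, 0, 0], "roll": 0},
  {"fingers": 1, "translation": [-1.05, 0, 0], "roll": 0},
  {"fingers": 1, "translation": [-1.2, 0, 0], "roll": 0},
  {"fingers": 1, "translation": [-1.35, 0, 0], "roll": 0},
  {"fingers": 1, "translation": [-1.5, 0, 0], "roll": 0},
  {"fingers": 1, "translation": [-1.65, 0, 0], "roll": 0},
  {"fingers": 1, "translation": [-1.8, 0, 0], "roll": 0},
])

```text
clock: 14.97
eef_pos: [0.5258, 0.0365, 0.072]
tool_rot: [0.757, -0.653, 0.001, -0.0]
ft_force: [-0.2, -4.0, 6.2]
grip_width: 0.0176
```

```bash
python3 st.py
```

```text
14.97 [0.52584 0.03647 0.07204] -81.54 z-axis [ 0.00186 -0.00128] F [-0.19 -4.01  6.21] T [-0.932 -0.151 -0.002] w 0.0176
tray xy mm [ 2.3 16.3]
```

>>> play_rows([
  {"fingers": 1, "translation": [-0.15, 0, 0], "roll": 0},
  {"fingers": 1, "translation": [-0.3, 0, 0], "roll": 0},
  {"fingers": 1, "translation": [-0.45, 0, 0], "roll": 0},
  {"fingers": 1, "translation": [-0.6, 0, 0], "roll": 0},
  {"fingers": 1, "translation": [-0.75, 0, 0], "roll": 0},
  {"fingers": 1, "translation": [-0.9, 0, 0], "roll": 0},
  {"fingers": 1, "translation": [-1.05, 0, 0], "roll": 0},
  {"fingers": 1, "translation": [-1.2, 0, 0], "roll": 0},
  {"fingers": 1, "translation": [-1.35, 0, 0], "roll": 0},
  {"fingers": 1, "translation": [-1.5, 0, 0], "roll": 0},
  {"fingers": 1, "translation": [-1.65, 0, 0], "roll": 0},
  {"fingers": 1, "translation": [-1.8, 0, 0], "roll": 0},
])

```text
clock: 15.97
eef_pos: [0.5232, 0.0543, 0.072]
tool_rot: [0.757, -0.653, 0.001, -0.0]
ft_force: [0.3, -4.4, 6.7]
grip_width: 0.0173
```

```bash
python3 st.py
cat > rods.py <<'E'
from h import *
from workcell import bot
import sys
c=bot.camera('wrist');h,s,v=cv2.split(cv2.cvtColor(c['pixels'],cv2.COLOR_RGB2HSV))
m=((h>18)&(h<34)&(s>120)&(v>60)).astype(np.uint8)
cs,_=cv2.findContours(m,0,1);t=np.radians(8.4)
for q in cs:
    if cv2.contourArea(q)<60: continue
    (vx,vy,x0,y0)=cv2.fitLine(q,2,0,.01,.01).ravel();pr=(q.reshape(-1,2)-[x0,y0])@[vx,vy]
    E=[np.array([x0,y0])+np.array([vx,vy])*k for k in(pr.min(),pr.max())]
    out=[]
    for e in E:
        d=fonz(c,e,.014)[:2]-[.526,.020];out.append([round(1e3*(np.cos(t)*d[0]+np.sin(t)*d[1]),1),round(1e3*(-np.sin(t)*d[0]+np.cos(t)*d[1]),1)])
    if all(abs(np.array(o)[0])<90 and abs(o[1])<135 for o in out): print('rod ends tray mm',out,'area',cv2.contourArea(q))
E
python3 rods.py
```

```text
15.97 [0.52315 0.05428 0.07203] -81.54 z-axis [ 0.0018  -0.00132] F [ 0.26 -4.38  6.74] T [-0.994 -0.175 -0.066] w 0.0173
tray xy mm [ 2.2 34.3]
rod ends tray mm [[np.float64(-59.5), np.float64(98.2)], [np.float64(48.8), np.float64(43.0)]] area 1981.5
rod ends tray mm [[np.float64(-59.2), np.float64(-61.9)], [np.float64(60.0), np.float64(-61.2)]] area 1953.0
rod ends tray mm [[np.float64(-37.1), np.float64(-2.4)], [np.float64(60.5), np.float64(-0.4)]] area 1697.0
```

Rod 1 is in the −60 groove and rod 2 in the 0 groove. Now rod 3.

>>> play_rows([
  {"fingers": 1, "translation": [-0.15, 0, 0], "roll": 0},
  {"fingers": 1, "translation": [-0.3, 0, 0], "roll": 0},
  {"fingers": 1, "translation": [-0.45, 0, 0], "roll": 0},
  {"fingers": 1, "translation": [-0.6, 0, 0], "roll": 0},
  {"fingers": 1, "translation": [-0.75, 0, 0], "roll": 0},
  {"fingers": 1, "translation": [-0.9, 0, 0], "roll": 0},
  {"fingers": 1, "translation": [-1.05, 0, 0], "roll": 0},
  {"fingers": 1, "translation": [-1.2, 0, 0], "roll": 0},
  {"fingers": 1, "translation": [-1.35, 0, 0], "roll": 0},
  {"fingers": 1, "translation": [-1.5, 0, 0], "roll": 0},
  {"fingers": 1, "translation": [-1.65, 0, 0], "roll": 0},
  {"fingers": 1, "translation": [-1.8, 0, 0], "roll": 0},
])

```text
clock: 17.02
eef_pos: [0.5205, 0.072, 0.072]
tool_rot: [0.757, -0.653, 0.001, -0.0]
ft_force: [0.4, -3.7, 6.4]
grip_width: 0.0175
```

```bash
python3 st.py;python3 rods.py
```

```text
17.02 [0.52048 0.07204 0.07201] -81.54 z-axis [ 0.00174 -0.00134] F [ 0.42 -3.68  6.37] T [-1.009 -0.175  0.009] w 0.0175
tray xy mm [ 2.1 52.3]
rod ends tray mm [[np.float64(-31.6), np.float64(84.2)], [np.float64(49.6), np.float64(61.6)]] area 1161.0
rod ends tray mm [[np.float64(-58.1), np.float64(-61.9)], [np.float64(59.8), np.float64(-61.3)]] area 1857.5
rod ends tray mm [[np.float64(-58.7), np.float64(-1.9)], [np.float64(60.2), np.float64(-1.0)]] area 2081.5
```

>>> play_rows([
  {"fingers": 1, "translation": [-0.15, 0, 0], "roll": 0},
  {"fingers": 1, "translation": [-0.3, 0, 0], "roll": 0},
  {"fingers": 1, "translation": [-0.45, 0, 0], "roll": 0},
  {"fingers": 1, "translation": [-0.6, 0, 0], "roll": 0},
  {"fingers": 1, "translation": [-0.75, 0, 0], "roll": 0},
  {"fingers": 1, "translation": [-0.9, 0, 0], "roll": 0},
  {"fingers": 1, "translation": [-1.05, 0, 0], "roll": 0},
  {"fingers": 1, "translation": [-1.2, 0, 0], "roll": 0},
  {"fingers": 1, "translation": [-1.35, 0, 0], "roll": 0},
  {"fingers": 1, "translation": [-1.5, 0, 0], "roll": 0},
  {"fingers": 1, "translation": [-1.65, 0, 0], "roll": 0},
  {"fingers": 1, "translation": [-1.8, 0, 0], "roll": 0},
])

```text
clock: 18.07
eef_pos: [0.5187, 0.0833, 0.072]
tool_rot: [0.761, -0.649, -0.001, -0.002]
ft_force: [0.5, -3.1, 6.1]
grip_width: 0.0176
```

```bash
python3 st.py;python3 rods.py
```

```text
18.07 [0.51871 0.08329 0.07195] -80.97 z-axis [0.0006  0.00395] F [ 0.46 -3.14  6.12] T [-1.011e+00 -1.150e-01 -1.000e-03] w 0.0176
tray xy mm [ 2.  63.7]
rod ends tray mm [[np.float64(-58.4), np.float64(-62.1)], [np.float64(60.2), np.float64(-61.4)]] area 1800.0
rod ends tray mm [[np.float64(-57.9), np.float64(-1.7)], [np.float64(60.4), np.float64(-1.3)]] area 2068.5
rod ends tray mm [[np.float64(-22.1), np.float64(85.0)], [np.float64(58.4), np.float64(83.9)]] area 1466.5
```

>>> play_rows([
  {"fingers": 1, "translation": [-0.15, 0, 0], "roll": 0},
  {"fingers": 1, "translation": [-0.3, 0, 0], "roll": 0},
  {"fingers": 1, "translation": [-0.45, 0, 0], "roll": 0},
  {"fingers": 1, "translation": [-0.6, 0, 0], "roll": 0},
  {"fingers": 1, "translation": [-0.75, 0, 0], "roll": 0},
  {"fingers": 1, "translation": [-0.9, 0, 0], "roll": 0},
  {"fingers": 1, "translation": [-1.05, 0, 0], "roll": 0},
  {"fingers": 1, "translation": [-1.2, 0, 0], "roll": 0},
  {"fingers": 1, "translation": [-1.35, 0, 0], "roll": 0},
  {"fingers": 1, "translation": [-1.5, 0, 0], "roll": 0},
  {"fingers": 1, "translation": [-1.65, 0, 0], "roll": 0},
  {"fingers": 1, "translation": [-1.8, 0, 0], "roll": 0},
])

```text
clock: 19.12
eef_pos: [0.5172, 0.0924, 0.0719]
tool_rot: [0.765, -0.644, -0.004, -0.004]
ft_force: [0.5, -3.3, 6.3]
grip_width: 0.0176
```

```bash
python3 st.py;python3 rods.py
```

```text
19.12 [0.51723 0.09243 0.07193] -80.21 z-axis [-0.00102  0.01106] F [ 0.55 -3.34  6.26] T [-1.044 -0.138 -0.027] w 0.0176
tray xy mm [ 1.9 72.9]
rod ends tray mm [[np.float64(-58.6), np.float64(-62.2)], [np.float64(60.1), np.float64(-61.5)]] area 1744.0
rod ends tray mm [[np.float64(-53.6), np.float64(-1.4)], [np.float64(59.9), np.float64(-1.4)]] area 1969.5
rod ends tray mm [[np.float64(-18.3), np.float64(88.9)], [np.float64(57.4), np.float64(87.1)]] area 444.5
```

The tool lags the command (72.9 instead of 88 mm) and tilts by 0.011 rad with no extra force. A joint is probably at its limit.

Run:
```python
from workcell import bot
o=bot.get_obs();print(o['joint_pos'].round(3),o['joint_vel'].round(3),o['tau'].round(2))
```

```text
[ 0.17   0.396 -0.17   1.004  0.011  3.141] [-0.     0.     0.001 -0.001  0.001  0.   ] [ 1.930e+00 -3.833e+01  2.016e+01 -4.000e-02  1.290e+00 -2.000e-02]
```

Joint 6 is at its +3.14 limit. Rod 3 has stopped moving with the rake (centre about 84 mm), so it may already be down. I'll ease back with the feet still bearing and look.

>>> play_rows([
  {"fingers": 1, "translation": [0.4, 0, 0], "roll": 0},
  {"fingers": 1, "translation": [0.8, 0, 0], "roll": 0},
  {"fingers": 1, "translation": [1.2, 0, 0], "roll": 0},
  {"fingers": 1, "translation": [1.6, 0, 0], "roll": 0},
  {"fingers": 1, "translation": [1.8, 0, 0], "roll": 0},
  {"fingers": 1, "translation": [2.0, 0, 0], "roll": 0},
])

```text
clock: 19.67
eef_pos: [0.5206, 0.0761, 0.0721]
tool_rot: [0.765, -0.643, -0.006, -0.007]
ft_force: [-0.2, 4.8, 8.9]
grip_width: 0.0177
```

```bash
python3 st.py
```

```text
19.67 [0.52059 0.07607 0.07215] -80.1 z-axis [-0.00112  0.01864] F [-0.16  4.77  8.88] T [1.125 0.194 0.006] w 0.0177
tray xy mm [ 2.8 56.3]
```

>>> play_rows([
  {"fingers": 1, "translation": [0.2, 0, 0], "roll": 0},
  {"fingers": 1, "translation": [0.4, 0, 0], "roll": 0},
  {"fingers": 1, "translation": [0.6, 0, 0], "roll": 0},
  {"fingers": 1, "translation": [0.8, 0, 0], "roll": 0},
  {"fingers": 1, "translation": [1.0, 0, 0], "roll": 0},
  {"fingers": 1, "translation": [1.2, 0, 0], "roll": 0},
  {"fingers": 1, "translation": [1.4, 0, 0], "roll": 0},
  {"fingers": 1, "translation": [1.5, 0, 0], "roll": 0},
  {"fingers": 1, "translation": [1.5, 0, 0], "roll": 0},
])

```text
clock: 20.42
eef_pos: [0.5233, 0.0614, 0.0722]
tool_rot: [0.765, -0.643, -0.006, -0.007]
ft_force: [-1.3, 4.4, 7.9]
grip_width: 0.0177
```

```bash
python3 st.py; python3 rods.py
python3 - <<'E'
from h import *
from workcell import bot
a=cv2.resize(bot.camera('wrist')['pixels'][80:345,60:560],(600,318),interpolation=2)
s=cv2.resize(bot.camera('scene')['pixels'][195:265,295:415],(480,280),interpolation=2)
out=np.zeros((600,600,3),np.uint8);out[:318]=a;out[318:598,:480]=s
cv2.imwrite('pics/w7.png',out[...,::-1])
E
```

```text
20.42 [0.52334 0.06138 0.07216] -80.1 z-axis [-0.00061  0.01865] F [-1.31  4.37  7.94] T [1.136 0.148 0.034] w 0.0177
tray xy mm [ 3.4 41.3]
rod ends tray mm [[np.float64(-58.6), np.float64(-62.0)], [np.float64(60.1), np.float64(-61.4)]] area 1924.0
rod ends tray mm [[np.float64(-45.1), np.float64(-2.4)], [np.float64(60.3), np.float64(-0.7)]] area 1841.0
rod ends tray mm [[np.float64(58.6), np.float64(84.0)], [np.float64(-49.3), np.float64(85.4)]] area 1881.0
```

View pics/w7.png

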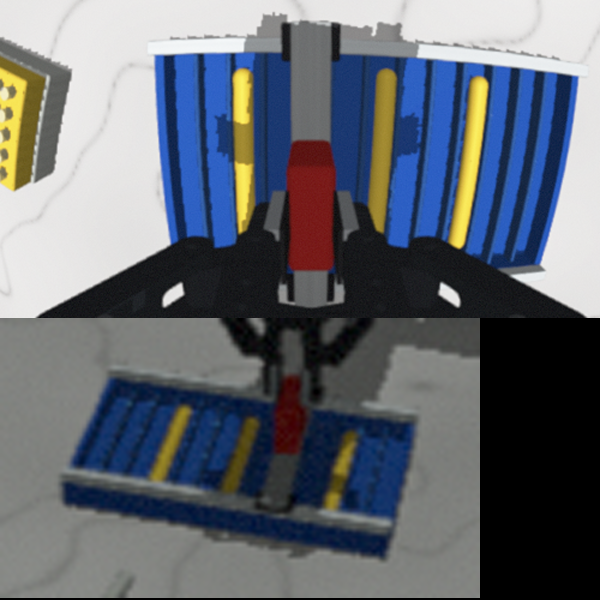

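All three rods look parallel in grooves: rod 3 at (242,150), rod 2 at (384,155), rod 1 at (470,160). I'll check rod 3's height by intersecting the two views.

Run:
```python
from h import *
from workcell import bot
t=np.radians(8.4)
def tr(p): d=p[:2]-np.array([.526,.020]);return (1e3*np.array([np.cos(t)*d[0]+np.sin(t)*d[1],-np.sin(t)*d[0]+np.cos(t)*d[1]])).round(1)
for n,f in(('scene',onz),('wrist',fonz)):
    c=bot.camera(n);pickle.dump(c,open(n+'7.pkl','wb'));h,s,v=cv2.split(cv2.cvtColor(c['pixels'],cv2.COLOR_RGB2HSV))
    m=((h>18)&(h<34)&(s>110)&(v>50)).astype(np.uint8)
    for q in cv2.findContours(m,0,1)[0]:
        if cv2.contourArea(q)<(15 if n=='scene' else 500):continue
        vx,vy,x0,y0=cv2.fitLine(q,2,0,.01,.01).ravel();pr=(q.reshape(-1,2)-[x0,y0])@[vx,vy]
        E=[np.array([x0,y0])+np.array([vx,vy])*k for k in(pr.min(),pr.max())]
        if abs(tr(f(c,E[0],.012))).max()>150:continue
        print(n,[(z,[tr(f(c,e,z)).tolist() for e in E]) for z in(.012,.025)])
# ridge profile across tray y in wrist view at tray x=+30..+50
c=pickle.load(open('wrist7.pkl','rb'));v=cv2.cvtColor(c['pixels'],cv2.COLOR_RGB2HSV)[...,2]
for X in(.045,.03):
    print(X,[(Y,int(v[tuple(np.round(fproj(c,np.r_[.526+np.cos(t)*X-np.sin(t)*Y/1e3,.020+np.sin(t)*X+np.cos(t)*Y/1e3,.019])).astype(int)[::-1])])) for Y in range(60,136,2)])
```

```text
scene [(0.012, [[40.2, 85.2], [-58.6, 85.0]]), (0.025, [[55.5, 87.2], [-42.0, 87.1]])]
scene [(0.012, [[42.4, 1.3], [-58.5, 0.5]]), (0.025, [[57.7, 4.4], [-41.9, 3.6]])]
scene [(0.012, [[42.6, -59.7], [-60.2, -59.8]]), (0.025, [[57.9, -55.8], [-43.6, -55.9]])]
wrist [(0.012, [[-59.8, -62.9], [60.0, -62.3]]), (0.025, [[-52.0, -56.8], [60.6, -56.2]])]
wrist [(0.012, [[-46.2, -2.7], [60.2, -1.0]]), (0.025, [[-39.2, -0.2], [60.9, 1.4]])]
wrist [(0.012, [[58.5, 84.5], [-50.4, 85.7]]), (0.025, [[59.3, 81.8], [-43.2, 83.0]])]
0.045 [(60, 112), (62, 113), (64, 114), (66, 112), (68, 98), (70, 87), (72, 97), (74, 114), (76, 111), (78, 130), (80, 235), (82, 249), (84, 250), (86, 242), (88, 208), (90, 121), (92, 172), (94, 198), (96, 198), (98, 199), (100, 199), (102, 197), (104, 199), (106, 110), (108, 61), (110, 121), (112, 169), (114, 196), (116, 198), (118, 198), (120, 197), (122, 197), (124, 170), (126, 76), (128, 74), (130, 76), (132, 125), (134, 197)]
0.03 [(60, 113), (62, 112), (64, 112), (66, 113), (68, 103), (70, 86), (72, 96), (74, 110), (76, 113), (78, 134), (80, 234), (82, 249), (84, 250), (86, 246), (88, 214), (90, 133), (92, 177), (94, 114), (96, 114), (98, 118), (100, 157), (102, 199), (104, 198), (106, 129), (108, 68), (110, 108), (112, 173), (114, 199), (116, 200), (118, 202), (120, 198), (122, 200), (124, 189), (126, 77), (128, 76), (130, 76), (132, 133), (134, 200)]
```

The views agree at z = 12 mm for all three rods: scene 85.1 and wrist 85.1 for rod 3, against 87 and 82 at 25 mm. Its −x end also matches the other two, so all three are down. Lifting off.

>>> play_rows([
  {"fingers": 1, "translation": [0, 0, -0.2], "roll": 0},
  {"fingers": 1, "translation": [0, 0, -0.6], "roll": 0},
  {"fingers": 1, "translation": [0, 0, -1.5], "roll": 0},
  {"fingers": 1, "translation": [0, 0, -3], "roll": 0},
  {"fingers": 1, "translation": [0, 0, -5], "roll": 0},
  {"fingers": 1, "translation": [0, 0, -7], "roll": 0},
  {"fingers": 1, "translation": [0, 0, -8], "roll": 0},
  {"fingers": 1, "translation": [0, 0, -8], "roll": 0},
  {"fingers": 1, "translation": [0, 0, -8], "roll": 0},
])

```text
clock: 21.42
eef_pos: [0.5229, 0.0574, 0.1511]
tool_rot: [0.765, -0.644, -0.005, -0.004]
ft_force: [0.4, 0.6, -2.4]
grip_width: 0.0178
```

```bash
python3 st.py
python3 - <<'E'
from h import *
from workcell import bot
p,M,a=pose(bot.get_obs());print('tool shift cm to above stand',100*M.T@(np.array([.5243,-.297,.12])-p),'roll',a+87.23,M.round(4).tolist())
E
```

```text
21.42 [0.52294 0.05741 0.15106] -80.21 z-axis [-0.00177  0.0125 ] F [ 0.44  0.6  -2.37] T [ 0.013 -0.011 -0.012] w 0.0178
tray xy mm [ 2.4 37.5]
tool shift cm to above stand [34.98376821  5.89515503  2.66284589] roll 7.0232931156427725 [[0.1701, -0.9854, -0.0018], [-0.9853, -0.1701, 0.0125], [-0.0126, -0.0004, -0.9999]]
```

>>> play_rows([
  {"fingers": 1, "translation": [2, 0.3, 0], "roll": 0.4},
  {"fingers": 1, "translation": [5, 0.8, 0], "roll": 1},
  {"fingers": 1, "translation": [8, 1.3, 0], "roll": 1.6},
  {"fingers": 1, "translation": [11, 1.9, 0.1], "roll": 2.2},
  {"fingers": 1, "translation": [14, 2.4, 0.2], "roll": 2.8},
  {"fingers": 1, "translation": [17, 2.9, 0.3], "roll": 3.4},
  {"fingers": 1, "translation": [20, 3.4, 0.4], "roll": 4},
  {"fingers": 1, "translation": [23, 3.9, 0.5], "roll": 4.6},
  {"fingers": 1, "translation": [26, 4.4, 0.7], "roll": 5.2},
  {"fingers": 1, "translation": [29, 4.9, 0.9], "roll": 5.8},
  {"fingers": 1, "translation": [32, 5.4, 1.0], "roll": 6.4},
  {"fingers": 1, "translation": [34, 5.7, 1.2], "roll": 6.8},
  {"fingers": 1, "translation": [35, 5.9, 1.2], "roll": 7},
  {"fingers": 1, "translation": [35, 5.9, 1.2], "roll": 7},
  {"fingers": 1, "translation": [35, 5.9, 1.2], "roll": 7},
  {"fingers": 1, "translation": [35, 5.9, 1.2], "roll": 7},
])

```text
clock: 22.75
eef_pos: [0.524, -0.2957, 0.1341]
tool_rot: [0.725, -0.689, -0.006, -0.004]
ft_force: [0.3, -0.4, -1.6]
grip_width: 0.0172
```

```bash
cat > ret.py <<'E'
from h import *
from workcell import bot
p,M,a=pose(bot.get_obs());print('tool shift cm to z=.0625 over stand',(100*M.T@(np.array([.5243,-.297,.0625])-p)).round(2),'roll',(a+87.23).round(2))
E
python3 st.py; python3 ret.py
python3 - <<'E'
from workcell import bot
print(bot.get_obs()['joint_pos'])
E
```

```text
22.75 [ 0.52398 -0.29573  0.13409] -87.12 z-axis [-0.00353  0.01388] F [ 0.3  -0.39 -1.6 ] T [-0.02  -0.022  0.006] w 0.0172
tray xy mm [ -48.1 -312. ]
tool shift cm to z=.0625 over stand [ 0.23 -0.05  7.16] roll 0.11
[-0.51928256  0.49288568  0.15921177  1.24707173  0.01029563  2.57203865]
```

>>> play_rows([
  {"fingers": 1, "translation": [0.05, 0, 2], "roll": 0.1},
  {"fingers": 1, "translation": [0.1, 0, 4], "roll": 0.1},
  {"fingers": 1, "translation": [0.2, -0.05, 5.5], "roll": 0.1},
  {"fingers": 1, "translation": [0.2, -0.05, 6.4], "roll": 0.1},
  {"fingers": 1, "translation": [0.2, -0.05, 6.9], "roll": 0.1},
  {"fingers": 1, "translation": [0.2, -0.05, 7.1], "roll": 0.1},
  {"fingers": 1, "translation": [0.2, -0.05, 7.1], "roll": 0.1},
  {"fingers": 1, "translation": [0.2, -0.05, 7.1], "roll": 0.1},
  {"fingers": 1, "translation": [0.2, -0.05, 7.1], "roll": 0.1},
])

```text
clock: 23.5
eef_pos: [0.5255, -0.2988, 0.0648]
tool_rot: [0.724, -0.69, -0.004, -0.004]
ft_force: [0.0, 0.3, -1.3]
grip_width: 0.0176
```

```bash
python3 st.py; python3 ret.py
```

```text
23.5 [ 0.52554 -0.29876  0.06484] -87.29 z-axis [-0.00033  0.01129] F [ 0.01  0.26 -1.26] T [-0.005  0.031 -0.006] w 0.0176
tray xy mm [ -47.  -315.3]
tool shift cm to z=.0625 over stand [-0.18  0.12  0.24] roll -0.06
```

>>> play_rows([
  {"fingers": 1, "translation": [0, 0, 0.05], "roll": 0},
  {"fingers": 1, "translation": [0, 0, 0.1], "roll": 0},
  {"fingers": 1, "translation": [0, 0, 0.15], "roll": 0},
  {"fingers": 1, "translation": [0, 0, 0.15], "roll": 0},
])

```text
clock: 23.83
eef_pos: [0.5247, -0.2985, 0.0622]
tool_rot: [0.723, -0.69, -0.005, -0.004]
ft_force: [-0.0, -0.7, -1.9]
grip_width: 0.0177
```

>>> play_rows([
  {"fingers": 1, "translation": [0, 0, 0.05], "roll": 0},
  {"fingers": 1, "translation": [0, 0, 0.1], "roll": 0},
  {"fingers": 1, "translation": [0, 0, 0.1], "roll": 0},
  {"fingers": 1, "translation": [0, 0, 0.1], "roll": 0},
])

```text
clock: 24.17
eef_pos: [0.5247, -0.2984, 0.0611]
tool_rot: [0.724, -0.69, -0.005, -0.004]
ft_force: [-0.3, 0.5, -2.2]
grip_width: 0.0174
```

>>> play_rows([
  {"fingers": 1, "translation": [-0.1, 0, 0], "roll": 0},
  {"fingers": 1, "translation": [-0.1, 0, 0.05], "roll": 0},
  {"fingers": 1, "translation": [-0.1, 0, 0.08], "roll": 0},
  {"fingers": 1, "translation": [-0.1, 0, 0.08], "roll": 0},
])

```text
clock: 24.5
eef_pos: [0.5247, -0.2973, 0.0603]
tool_rot: [0.724, -0.69, -0.005, -0.004]
ft_force: [0.1, 0.5, -2.5]
grip_width: 0.0174
```

>>> play_rows([
  {"fingers": 1, "translation": [0, 0, 0.04], "roll": 0},
  {"fingers": 1, "translation": [0, 0, 0.08], "roll": 0},
  {"fingers": 1, "translation": [0, 0, 0.08], "roll": 0},
  {"fingers": 1, "translation": [0, 0, 0.08], "roll": 0},
])

```text
clock: 24.83
eef_pos: [0.5247, -0.2974, 0.0596]
tool_rot: [0.724, -0.69, -0.005, -0.004]
ft_force: [0.7, -0.2, -2.1]
grip_width: 0.0175
```

```bash
python3 st.py
```

```text
24.83 [ 0.52471 -0.29741  0.05964] -87.3 z-axis [-0.0021  0.0123] F [ 0.65 -0.23 -2.12] T [ 0.006 -0.034 -0.03 ] w 0.0175
tray xy mm [ -47.6 -313.8]
```

>>> play_rows([
  {"fingers": 1, "translation": [0, 0, 0.03], "roll": 0},
  {"fingers": 1, "translation": [0, 0, 0.06], "roll": 0},
  {"fingers": 1, "translation": [0, 0, 0.06], "roll": 0},
  {"fingers": 1, "translation": [0, 0, 0.06], "roll": 0},
])

```text
clock: 25.17
eef_pos: [0.5248, -0.2974, 0.0595]
tool_rot: [0.724, -0.69, -0.005, -0.004]
ft_force: [-1.6, 0.3, 2.8]
grip_width: 0.0174
```

```bash
python3 st.py
```

```text
25.17 [ 0.52477 -0.29744  0.05954] -87.3 z-axis [-0.00175  0.01207] F [-1.6   0.29  2.8 ] T [0.205 0.349 0.021] w 0.0174
tray xy mm [ -47.6 -313.9]
```

In contact with the stand at 4.6 N. Opening, then rising.

>>> play_rows([
  {"fingers": 0.4, "translation": [0, 0, 0], "roll": 0},
  {"fingers": 0.2, "translation": [0, 0, 0], "roll": 0},
  {"fingers": -0.2, "translation": [0, 0, 0], "roll": 0},
  {"fingers": -0.2, "translation": [0, 0, 0], "roll": 0},
  {"fingers": -0.2, "translation": [0, 0, 0], "roll": 0},
  {"fingers": -0.2, "translation": [0, 0, 0], "roll": 0},
])

```text
clock: 25.67
eef_pos: [0.5247, -0.2974, 0.0589]
tool_rot: [0.724, -0.69, -0.005, -0.004]
ft_force: [-0.3, -0.8, 0.3]
grip_width: 0.0511
```

>>> play_rows([
  {"fingers": -0.2, "translation": [0, 0, -0.5], "roll": 0},
  {"fingers": -0.2, "translation": [0, 0, -2], "roll": 0},
  {"fingers": -0.2, "translation": [0, 0, -4], "roll": 0},
  {"fingers": -0.2, "translation": [0, 0, -7], "roll": 0},
  {"fingers": -0.2, "translation": [0, 0, -10], "roll": 0},
  {"fingers": -0.2, "translation": [0, 0, -13], "roll": 0},
  {"fingers": -0.2, "translation": [0, 0, -14.5], "roll": 0},
  {"fingers": -0.2, "translation": [0, 0, -14.5], "roll": 0},
  {"fingers": -0.2, "translation": [0, 0, -14.5], "roll": 0},
])

```text
clock: 26.42
eef_pos: [0.5257, -0.2995, 0.2053]
tool_rot: [0.724, -0.69, -0.004, -0.004]
ft_force: [0.3, -0.6, -1.1]
grip_width: 0.0512
```

```bash
python3 st.py; python3 rods.py
python3 - <<'E'
from h import *
from workcell import bot
c=bot.camera('wrist');pickle.dump(c,open('w8.pkl','wb'))
im=c['pixels'];a=cv2.resize(im[80:345,0:400],(600,398),interpolation=2)
out=np.zeros((600,800,3),np.uint8);out[:398,:600]=a
out[398:598,:400]=cv2.resize(bot.camera('scene')['pixels'][170:270,220:420],(400,200),interpolation=2)
cv2.imwrite('pics/w8.png',out[...,::-1])
h,s,v=cv2.split(cv2.cvtColor(im,cv2.COLOR_RGB2HSV))
red=(((h<8)|(h>172))&(s>120)&(v>50)).astype(np.uint8);red[:, :270]=0;red[:,370:]=0;red[:140]=0;red[260:]=0
ys,xs=np.nonzero(red);print('red',xs.min(),xs.max(),ys.min(),ys.max(),fonz(c,((xs.min()+xs.max()+1)/2,ys.max()+1),.08),'was [.4977,-.2992]')
for z in (.08,):
  for r in (ys.min()+8,ys.max()-2):
    q=np.nonzero(red[r])[0];print(fonz(c,((q.min()+q.max()+1)/2,r),z).round(4))
E
```

```text
26.42 [ 0.52566 -0.29954  0.20527] -87.3 z-axis [0.00038 0.01086] F [ 0.32 -0.62 -1.06] T [0.047 0.026 0.001] w 0.0512
tray xy mm [ -47.  -316.1]
rod ends tray mm [[np.float64(58.9), np.float64(87.1)], [np.float64(-61.1), np.float64(87.5)]] area 293.0
rod ends tray mm [[np.float64(59.8), np.float64(3.2)], [np.float64(-56.9), np.float64(3.3)]] area 272.5
rod ends tray mm [[np.float64(58.7), np.float64(-57.7)], [np.float64(-57.8), np.float64(-57.6)]] area 366.0
red 309 329 164 219 [ 0.49772912 -0.29932266  0.08      ] was [.4977,-.2992]
[ 0.5442 -0.2972  0.08  ]
[ 0.5007 -0.2987  0.08  ]
```

View pics/w8.png

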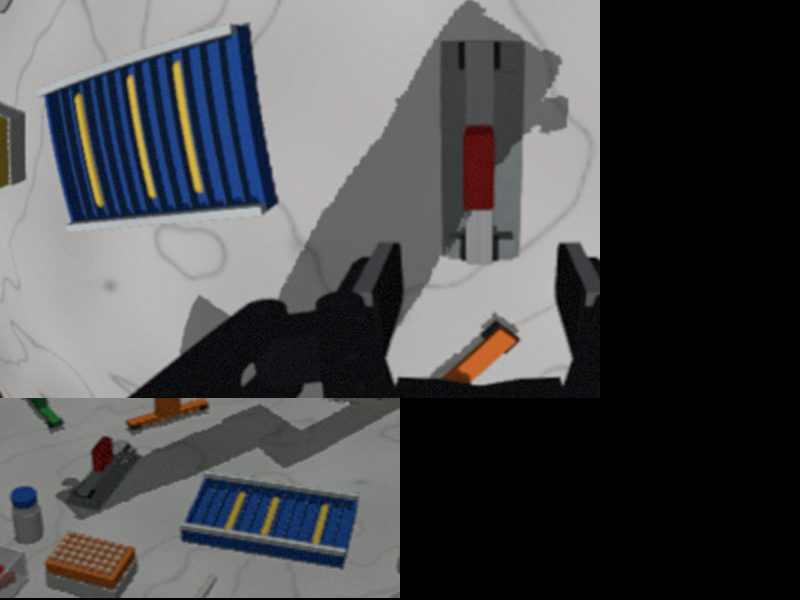

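The rods lie at (87,150), (141,135) and (188,125), all parallel in grooves. The rake stands on its stand at (479,170), within about 1 mm of where it was. Handing in.

```bash
python3 -c "
from workcell import bot
print(bot.job_done())"
```

```text
the job is handed in; nothing more can be done
None
```

All three yellow rods are down in the grooves, and the rake is back on its stand where I found it. The job was handed in at about 26.5 s of the 72 s allowed.

**Combing:** I felt for the bars and found their tops at about 34.5 mm. I then combed from the tray's −y end with about 7 to 8 N on both feet together, and up to about 11 N while easing back. I only had force readings at the end of each move, so brief peaks in between were not seen.

**What went wrong:** Near y = 64 mm the last joint reached its range limit. The tool lagged and tilted by up to about 1 degree, so I stopped at y = 73 mm instead of combing on to the far end. By then rod 3 had already dropped. I eased back with the feet still on the bars. The tilt stayed with the tool until release.

**Last checks:**
- **Rods:** They lie parallel in the grooves at −60, 0 and +80 mm. Two camera views agree that rod 3 is down at z = 12 mm. It measured about 2.5 mm farther along the tray than its groove allows, which is roughly the calibration error.
- **Rake:** It stands within about 1 mm of its first measured place, and the gripper is open and clear of everything.

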